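# Aim the rotary inspection table at the datum post and lock it

### The job

Turn the small rotary inspection table by pushing on its spokes or pointer arm with a fingertip until the flat pointer arm points straight at the steel post with the ball on top, not at the oil bottle. Then push the lock lever at the foot of the table round until it is fully home against its stop, and leave the pointer on the post. Only push: do not pick anything up, leave the flange lying in the middle of the table, and leave the post and the bottle standing where they are.

Things in the scene. Friction and masses are not known exactly. Their poses are not given: they have to be found in the camera images.
- table_base: Fixed grey base of the rotary inspection table. Origin: on the mat, on the upright turning axis. Round foot 124 mm across, 12 mm high at its edge, rising to a column 56 mm across; a flat tongue 12 mm thick, 90 mm wide along its -x (towards the robot) ends 130 mm from the axis and carries the lock lever
- turntable (a joint): Angle (rad) of the turning part: a steel disc 68 mm across (48 to 70 mm above the mat) with one flat pointer arm and three round spokes 90 degrees apart. Positive counter-clockwise from above, 0 with the pointer along table_base +x, range -3 to 3. Friction (0.12 N m, about 2 N at the spokes) holds it where it is left, lock lever open or home
- pointer_tip (a point): Sharp tip of the flat aluminium pointer arm (16 mm wide, 8 mm thick), on its centre line, 110 mm from the turning axis, 60 mm above the mat. This frame's +x runs along the pointer away from the axis, +z up
- spoke_back (a point): Centre of the black 18 mm ball ending the spoke opposite the pointer arm, 85 mm from the axis, 60 mm above the mat. Each spoke is a bar 10 mm thick, free from 34 mm radius outwards; under it is only the base and, low down, the lock lever (top 40 mm above the mat)
- spoke_left (a point): Centre of the black ball of the spoke 90 degrees counter-clockwise from the pointer arm (from above), 85 mm from the axis, 60 mm above the mat
- spoke_right (a point): Centre of the black ball of the spoke 90 degrees clockwise from the pointer arm (from above), 85 mm from the axis, 60 mm above the mat
- lock_lever (a joint): Angle (rad) of the lock lever about its upright pivot: 0 to 0.25 at the start (open, sticking out towards the robot), grows counter-clockwise seen from above to 1.1 fully home, where the lever lies across the tongue along table_base -y against a small upright steel stop pin. Stiff (0.08 N m, under 2 N at the ball), stays where it is left
- lever_ball (a point): Centre of the black ball (20 mm) on the end of the lock lever, 60 mm from its pivot, 30 mm above the mat. The lever is a round steel bar 12 mm thick at the same height, so its underside is 24 mm above the mat and 12 mm above the tongue
- lever_pivot (a point): Point on the lock lever's pivot axis, 30 mm above the mat, at 115 mm along table_base -x and 30 mm along its +y; the hub is 20 mm across, its top 38 mm above the mat
- ball_post: Loose steel datum post with a bright ball on top, 32 mm across, 108 mm tall, standing on the mat to the left or right of the rotary table, 145 to 185 mm from its axis. Origin: centre of its underside
- oil_bottle: Loose cream plastic oil bottle with a pointed red cap, 38 mm across, 112 mm tall, standing on the other side of the rotary table. Not the target. Origin: centre of its underside
- flange: Loose turned steel flange, 42 mm across, 16 mm high, lying in the middle of the turning disc and turning with it, its underside 70 mm above the mat. Origin: centre of its underside
Mind the look-alikes: they are no part of the job. Leave any blue or purple look-alike of the ball_post alone.

How it is judged:
By the outcome, as a careful person would: the job done as asked, in the order asked, and still so for the second after the job is handed in, with the robot touching nothing.
It also fails if it takes over 58 s, if anything falls off the work surface, if the arm or the gripper's body presses on something with over 40 N, if the wrist force passes 120 N, or if a joint passes its speed limit or range.

### The arm

A 7-joint arm with a two-finger parallel gripper is mounted at the origin on the work surface; the furniture and walls round the work are solid. World frame = base frame: x ahead of the robot, y to its left, z up, the work surface at z = 0. Lengths are in mm, angles in degrees, forces in N, time in s.
With the tool pointing down it reaches from about 425 to 1025 mm from the base axis. Payload 3.6 kg.
Tool frame: the origin (TCP) lies midway between the tips of the shut fingers; the grasp point (between the pads) lies 19 mm behind it; z points along the fingers, x is the direction in which the jaws open and shut, and the axes are right-handed (so a half turn about z gives the same grasp; the last joint's range is limited). The gripper opens to 85 mm and grips with 20 to 120 N. Pads are 22 mm wide; open, the fingers measure 114 mm over their backs; the gripper's body (76 mm by 85 mm) begins 54 mm behind the grasp point. The pads swing forward as they close: fully open they stand 13 mm farther back than shut.
Start: joints at [60.247, 33.873, 2.773, 92.16, -1.908, 54.013, -1.931], TCP at [299.463, -660.266, 231.302] pointing down, gripper open.
Joint ranges: [-153.93, 153.93], [-27.13, 128.08], [-72.61, 78.16], [10.71, 143.7], [-87.88, 267.88], [4.46, 118.87], [-176.78, 176.78]. Speed limits (degrees/s): [147.25, 147.25, 180, 180, 180, 180, 180].

### API

Orientations are given as a 3x3 rotation matrix whose columns are the frame's x, y, z axes.
In Python, from bench import manip gives the robot as it stands.
- The arm moves only by the tool servo_tool, never from a script. Its argument "series" is a list of rows, each an object of numbers: "dx", "dy", "dz": the shift along the tool's x, y, z in mm; "wx", "wy", "wz": the turn, a rotation vector about the tool's x, y, z in degrees. A call has 1 to 12 rows; each row is the pose to reach, as a shift and turn from the pose commanded when the call began, along the tool's axes at that moment; what a row does not reach only later rows make up. A row lasts 1/12 s, in which the tool goes at most 41.7 mm and 7.16 degrees, less where a joint would pass 70% of its speed; a pose out of reach is approached as far as the arm can. A call with a gripper value outside its range is refused whole. "jaw" is the opening, from 0 (shut) to 1 (fully open), set as the call begins (left out, the last holds). The fingers move at their own pace and stop on an object; "grip_force" is the grip in N (left out, the last holds). Time passes only in rows, so rows that repeat a pose let the fingers close. It gives the time, the measured TCP pose, the force and the opening at its end, in the units of the state.
- manip.sense(): the state, without advancing time (a new reading comes with each control period).
- manip.get_image(name): name is "scene" or "top" or "wrist"; returns the picture (400x640x3 uint8, red, green, blue); there is no depth.
- manip.camera_info(name): a dict with "fovy" (degrees; the focal length in pixels is half the picture's height over the tangent of half this angle, whatever the lens; pixels are square), "cx", "cy" (the principal point, pixels), "position" and "rotation" of the camera in the world. Camera axes: x right, y down, z forward; pixel columns grow to the right and rows downward; lengths in mm; the calibration is good to about 2 mm. A picture is of the moment at which its call begins: read the wrist's pose just before it. camera_info takes no time and is no camera call; for the wrist camera it gives the pose at the moment of the call.
- manip.close_job(): hands the job in, once; it reports no verdict.
The state is a dict: "time": time; "qpos": joint angles; "joint_vel": joint speeds; "joint_efforts": joint torques, N m; "ee_pos": TCP position; "tool_rot": TCP orientation; "wrist_force": force on the tool from outside, world axes, zero at the start; "moment": the same for the moment, N m; "grip_width": opening from 0.0 (shut) to 1.0 (fully open).
Only numpy, scipy, OpenCV 4.12 (cv2) and the standard library are available. Lean on these libraries where they do the work, as an engineer would, in place of code of your own. Each camera call takes 0.05 s, during which the arm holds its last target.

## Working session

There is one attempt and no reset: what is moved stays moved. The work goes in short steps, Python scripts to look and compute and a tool call to move; the robot and the scene stay as the last step left them, time stands still between calls to the robot, and variables do not carry over. Pictures are saved under pics/ and viewed, and the job is handed in when it is done.

Besides the shell and the picture viewer there is one more tool, called after "Call:" as name(argument=value, ...) on one line, values as JSON. servo_tool: Moves the arm, as the interface text tells. Its arguments: {"type":"object","properties":{"series":{"type":"array"},"jaw":{"type":"number"},"grip_force":{"type":"number"}},"required":["series"]}

```bash
mkdir -p pics; ls
python3 - <<'E'
from bench import manip
import cv2
s=manip.sense();print(s)
for n in ["scene","top"]:
    im=manip.get_image(n);cv2.imwrite(f"pics/{n}0.png",im[:,:,::-1]);print(n,manip.camera_info(n))
E
```

```text
pics
{'time': 0.0, 'qpos': array([60.24750674, 33.92208328,  2.76782399, 92.23751091, -1.90882441,
       54.01437619, -1.93211453]), 'joint_vel': array([ 0.08000124, -0.08486923, -0.0809082 ,  0.00449844, -0.01773806,
        0.01754197,  0.04592917]), 'joint_efforts': array([-7.00469468e-05, -5.48688197e+01,  1.54652394e+00, -1.98123372e+01,
        9.38021665e-03,  8.77962535e-03, -4.77559496e-06]), 'ee_pos': array([ 299.1023825 , -659.49842172,  230.17981896]), 'tool_rot': array([[ 4.13068002e-01, -9.10699608e-01, -1.02489267e-03],
       [-9.10697458e-01, -4.13069257e-01,  1.98188255e-03],
       [-2.22825131e-03,  1.14714882e-04, -9.99997511e-01]]), 'wrist_force': array([-0.08976541, -1.12833044, -0.23195669]), 'moment': array([ 0.02585271,  0.00528502, -0.02855872]), 'grip_width': 1.0000982773953802}
scene {'fovy': 52.9347818374737, 'cx': 317.31095445369124, 'cy': 206.23044485892797, 'position': array([261.02990771, 444.9331037 , 597.85264789]), 'rotation': array([[-0.86633559, -0.31147033,  0.39044702],
       [-0.49930682,  0.55959607, -0.6614718 ],
       [-0.01246378, -0.76800942, -0.64031725]])}
top {'fovy': 47.97457328116422, 'cx': 322.741443906033, 'cy': 193.55903728418753, 'position': array([ 497.05951477, -126.77862495,  934.9729385 ]), 'rotation': array([[ 0.02122017, -0.99293164,  0.11677526],
       [-0.99972518, -0.01990989,  0.01237574],
       [-0.00996328, -0.11700579, -0.99308125]])}
```

View pics/scene0.png

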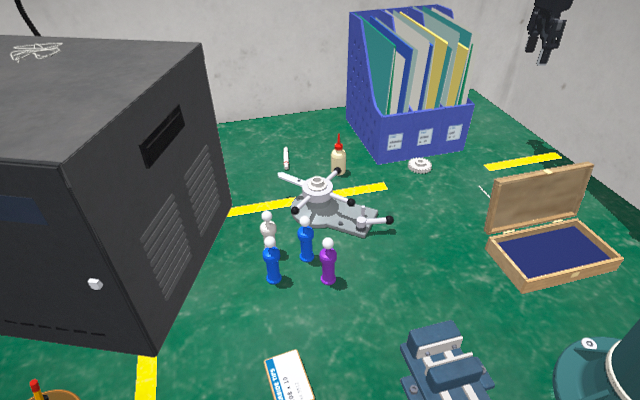

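View pics/top0.png

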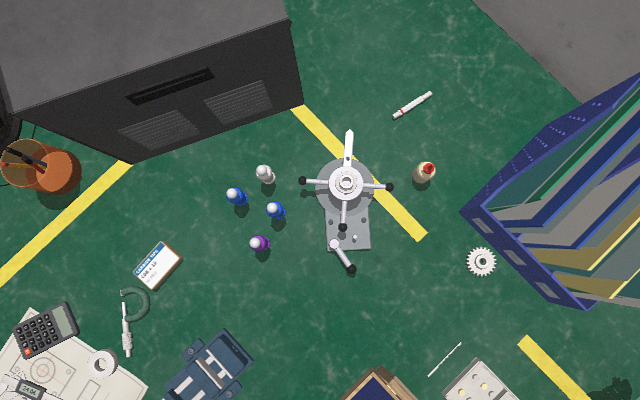

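The top view shows the table at about (345,183), with its pointer up at (348,130) and the lever from (335,243) to (351,269). There are four post-like candidates:
- (264,173): grey with a bright ball
- (236,195): blue
- (275,209): blue
- (260,242): purple

The grey one fits the description of the steel post. I'll check it in an enlarged crop and measure.

```bash
cat > h.py <<'E'
import numpy as np, cv2
from bench import manip
def proj(n,P,c=None):
    c=c or manip.camera_info(n); f=200/np.tan(np.radians(c['fovy']/2))
    q=(np.atleast_2d(P)-c['position'])@c['rotation']
    return np.c_[f*q[:,0]/q[:,2]+c['cx'],f*q[:,1]/q[:,2]+c['cy']]
def ray(n,uv,c=None):
    c=c or manip.camera_info(n); f=200/np.tan(np.radians(c['fovy']/2))
    d=c['rotation']@np.array([(uv[0]-c['cx'])/f,(uv[1]-c['cy'])/f,1]); return c['position'],d/np.linalg.norm(d)
def onz(n,uv,z,c=None):
    p,d=ray(n,uv,c); return p+d*(z-p[2])/d[2]
def two(uv1,uv2,n1='top',n2='scene'):
    p,d=ray(n1,uv1);q,e=ray(n2,uv2)
    t=np.linalg.lstsq(np.c_[d,-e],q-p,rcond=None)[0]
    a=p+d*t[0];b=q+e*t[1];return (a+b)/2,np.linalg.norm(a-b)
E
python3 - <<'E'
import cv2
a=cv2.imread('pics/top0.png')[110:290,220:450]
cv2.imwrite('pics/top0c.png',cv2.resize(a,None,fx=3.4,fy=3.3,interpolation=cv2.INTER_CUBIC))
a=cv2.imread('pics/scene0.png')[130:290,240:410]
cv2.imwrite('pics/scene0c.png',cv2.resize(a,None,fx=3.7,fy=3.7,interpolation=cv2.INTER_CUBIC))
E
```

```text
(no output)
```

View pics/top0c.png

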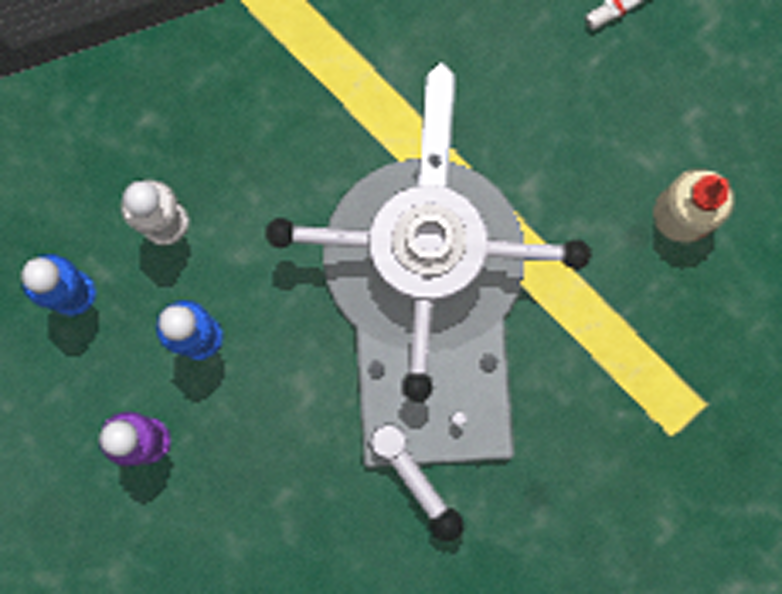

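View pics/scene0c.png

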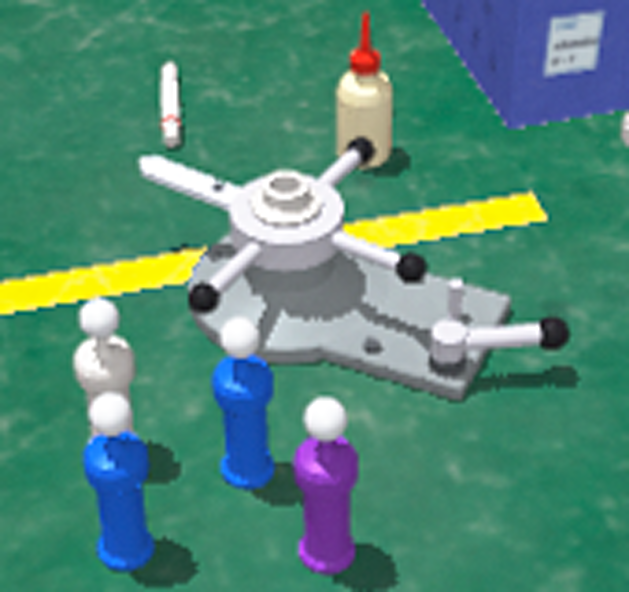

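The crops confirm it. The grey post with the bright ball is the target (top crop (142,200), scene crop (100,318)). The blue and purple ones are look-alikes.

```bash
cat > loc.py <<'E'
from h import *
def blobs(im,lo,hi,box,mina,maxa):
    x0,y0,x1,y1=box
    m=cv2.inRange(cv2.cvtColor(im,cv2.COLOR_RGB2HSV)[y0:y1,x0:x1],lo,hi)
    n,_,st,ce=cv2.connectedComponentsWithStats(m)
    return [(round(ce[i][0]+x0,1),round(ce[i][1]+y0,1),int(st[i][4])) for i in range(1,n) if mina<=st[i][4]<=maxa]
E
python3 - <<'E'
from loc import *
t=cv2.imread('pics/top0.png')[:,:,::-1].copy();s=cv2.imread('pics/scene0.png')[:,:,::-1].copy()
print('dark top',blobs(t,(0,0,0),(179,255,45),(290,120,400,290),15,200))
print('dark sc',blobs(s,(0,0,0),(179,255,45),(240,160,410,250),15,200))
print('white top',blobs(t,(0,0,195),(179,40,255),(225,150,300,260),8,200))
print('white sc',blobs(s,(0,0,210),(179,40,255),(250,200,350,260),8,200))
f=lambda u,v:(220+u/3.4-.4,110+v/3.3-.4)
g=lambda u,v:(240+u/3.7-.4,130+v/3.7-.4)
for nm,a,b in [('post',(142,198),(99,318)),('ptip',(440,64),(143,162)),('sL',(280,232),(204,298)),('sR',(577,254),(361,152)),('sB',(417,386),(411,267)),('lball',(446,524),(553,333)),('bottle tip',(714,190),(366,15)),('pivtop',(388,440),(450,328)),('pin',(458,418),(456,283)),('bluehd',(177,323),(240,337)),('blue2',(40,275),(109,412)),('purple',(120,438),(325,418))]:
    print(nm,np.round(f(*a),1),np.round(g(*b),1),*[np.round(x,1) for x in two(f(*a),g(*b))])
E
```

```text
dark top [(np.float64(303.2), np.float64(181.0), 19), (np.float64(389.2), np.float64(189.0), 16), (np.float64(343.0), np.float64(227.6), 21), (np.float64(351.2), np.float64(269.2), 47)]
dark sc [(np.float64(350.8), np.float64(202.5), 31), (np.float64(294.4), np.float64(210.5), 31), (np.float64(389.5), np.float64(220.8), 28)]
white top [(np.float64(263.1), np.float64(168.9), 84), (np.float64(230.9), np.float64(192.2), 58), (np.float64(271.4), np.float64(206.5), 61), (np.float64(254.0), np.float64(241.8), 63)]
white sc [(np.float64(300.9), np.float64(203.2), 37), (np.float64(265.7), np.float64(214.3), 59), (np.float64(304.6), np.float64(217.6), 100), (np.float64(315.8), np.float64(219.5), 48), (np.float64(263.7), np.float64(227.1), 58), (np.float64(271.1), np.float64(221.9), 8), (np.float64(268.7), np.float64(240.3), 75), (np.float64(327.3), np.float64(241.9), 75)]
post [261.4 169.6] [266.4 215.5] [ 6.376e+02 -1.000e-01  9.820e+01] 2.5
ptip [349. 129.] [278.2 173.4] [ 727.8 -166.4   62.6] 4.4
sL [302.  179.9] [294.7 210.1] [624.4 -75.3  61.3] 3.5
sR [389.3 186.6] [337.2 170.7] [ 615.3 -246.8   58.8] 2.7
sB [342.2 226.6] [350.7 201.8] [ 535.  -155.6   61.6] 2.4
lball [350.8 268.4] [389.1 219.6] [ 453.5 -174.8   31.6] 3.2
bottle tip [429.6 167.2] [338.5 133.7] [ 646.2 -312.6  115.6] 0.3
pivtop [333.7 242.9] [361.2 218.2] [ 502.7 -140.1   41.1] 3.7
pin [354.3 236.3] [362.8 206.1] [ 517.1 -180.6   38.8] 2.8
bluehd [271.7 207.5] [304.5 220.7] [566.2 -22.   99. ] 2.3
blue2 [231.4 192.9] [269.1 241. ] [592.2  54.5  99.7] 1.8
purple [254.9 242.3] [327.4 242.6] [501.1   7.   98.7] 1.7
```

Run:
```python
from h import *
np.set_printoptions(suppress=True,precision=0)
for nm,uv in [('bin bl',(377,160)),('bin br',(471,150)),('wood r',(622,262)),('wood front',(535,290)),('wood lidbase l',(487,232))]:
    print(nm,onz('scene',uv,0))
for uv in [(462,212),(470,225),(585,310),(595,305)]: print('top',uv,onz('top',uv,0),onz('top',uv,120),onz('top',uv,250))
# heights: vertical line above the scene base corners
for b,t in [((377,160),(348,12)),((471,150),(475,100)),((487,232),(489,178)),((622,262),(593,165))]:
    B=onz('scene',b,0); p,d=ray('scene',t)
    # z where ray is closest horizontally to B
    s=((B-p)[:2]@d[:2])/(d[:2]@d[:2]); print(t,(p+s*d),B)
```

```text
bin bl [ 582. -419.    0.]
bin br [ 375. -590.    0.]
wood r [  16. -316.    0.]
wood front [ 154. -159.    0.]
wood lidbase l [ 265. -275.    0.]
top (462, 212) [ 574. -405.    0.] [ 564. -370.  120.] [ 554. -331.  250.]
top (470, 225) [ 548. -421.    0.] [ 541. -384.  120.] [ 534. -343.  250.]
top (585, 310) [ 381. -650.    0.] [ 396. -583.  120.] [ 412. -510.  250.]
top (595, 305) [ 391. -671.    0.] [ 405. -601.  120.] [ 419. -525.  250.]
(348, 12) [ 664. -379.  369.] [ 582. -419.    0.]
(475, 100) [ 397. -587.  144.] [ 375. -590.    0.]
(489, 178) [ 294. -273.  133.] [ 265. -275.    0.]
(593, 165) [ 135. -335.  179.] [  16. -316.    0.]
```

Call:
servo_tool(series=[{"dx": -34,"dy": -5,"dz": 0,"wz": 4},{"dx": -69,"dy": -10,"dz": 0,"wz": 8},{"dx": -103,"dy": -15,"dz": 0,"wz": 12},{"dx": -130,"dy": -45,"dz": 0,"wz": 16},{"dx": -155,"dy": -70,"dz": 0,"wz": 20},{"dx": -180,"dy": -93,"dz": 0,"wz": 24.4},{"dx": -203,"dy": -115,"dz": 0,"wz": 24.4},{"dx": -224,"dy": -136,"dz": 0,"wz": 24.4},{"dx": -224,"dy": -136,"dz": 0,"wz": 24.4}], jaw=0)

```text
invalid input at $.series[0]: expected keys dx, dy, dz, wx, wy, wz
```

Call:
servo_tool(series=[{"dx": -34,"dy": -5,"dz": 0,"wx": 0,"wy": 0,"wz": 4},{"dx": -69,"dy": -10,"dz": 0,"wx": 0,"wy": 0,"wz": 8},{"dx": -103,"dy": -15,"dz": 0,"wx": 0,"wy": 0,"wz": 12},{"dx": -130,"dy": -45,"dz": 0,"wx": 0,"wy": 0,"wz": 16},{"dx": -155,"dy": -70,"dz": 0,"wx": 0,"wy": 0,"wz": 20},{"dx": -180,"dy": -93,"dz": 0,"wx": 0,"wy": 0,"wz": 24.4},{"dx": -203,"dy": -115,"dz": 0,"wx": 0,"wy": 0,"wz": 24.4},{"dx": -224,"dy": -136,"dz": 0,"wx": 0,"wy": 0,"wz": 24.4},{"dx": -224,"dy": -136,"dz": 0,"wx": 0,"wy": 0,"wz": 24.4}], jaw=0)

```text
time: 0.85
ee_pos: [333.0, -392.9, 230.5]
tool_rot: [[0.009, -1.0, -0.001], [-1.0, -0.009, 0.006], [-0.006, 0.001, -1.0]]
wrist_force: [0.2, 0.8, -0.1]
grip_width: -0.0
```

Call:
servo_tool(series=[{"dx": -31,"dy": -24,"dz": 0,"wx": 0,"wy": 0,"wz": 0},{"dx": -62,"dy": -48,"dz": 0,"wx": 0,"wy": 0,"wz": 0},{"dx": -93,"dy": -72,"dz": 0,"wx": 0,"wy": 0,"wz": 0},{"dx": -124,"dy": -97,"dz": 0,"wx": 0,"wy": 0,"wz": 0},{"dx": -155,"dy": -122,"dz": 0,"wx": 0,"wy": 0,"wz": 0},{"dx": -186,"dy": -146,"dz": 0,"wx": 0,"wy": 0,"wz": 0},{"dx": -217,"dy": -170,"dz": 0,"wx": 0,"wy": 0,"wz": 0},{"dx": -248,"dy": -195,"dz": 0,"wx": 0,"wy": 0,"wz": 0},{"dx": -278,"dy": -220,"dz": 0,"wx": 0,"wy": 0,"wz": 0},{"dx": -278,"dy": -220,"dz": 0,"wx": 0,"wy": 0,"wz": 0},{"dx": -278,"dy": -220,"dz": 0,"wx": 0,"wy": 0,"wz": 0},{"dx": -278,"dy": -220,"dz": 0,"wx": 0,"wy": 0,"wz": 0}])

```text
time: 1.85
ee_pos: [550.2, -122.7, 230.8]
tool_rot: [[0.0, -1.0, -0.002], [-1.0, 0.0, -0.001], [0.001, 0.002, -1.0]]
wrist_force: [-0.3, -0.0, -0.6]
grip_width: 0.0
```

Run:
```python
from h import *
print(manip.sense()['ee_pos'])
c=manip.camera_info('wrist');cv2.imwrite('pics/w1.png',manip.get_image('wrist')[:,:,::-1]);print(c)
cv2.imwrite('pics/t1.png',manip.get_image('top')[:,:,::-1])
print(manip.sense()['ee_pos'])
```

```text
[ 550.19982055 -122.72208778  230.81451305]
{'fovy': 58.889132178769735, 'cx': 319.5444884477607, 'cy': 200.8056849177251, 'position': array([ 627.64311712, -121.91498629,  373.10426468]), 'rotation': array([[-2.76428507e-04, -9.51435896e-01, -3.07846813e-01],
       [-9.99999960e-01,  2.78903918e-04,  3.59571596e-05],
       [ 5.16487500e-05,  3.07846811e-01, -9.51435935e-01]])}
[ 549.48395221 -124.05044686  230.9956402 ]
```

View pics/w1.png

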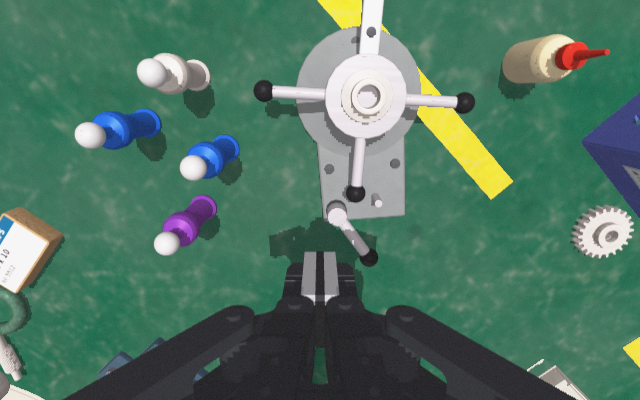

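View pics/t1.png

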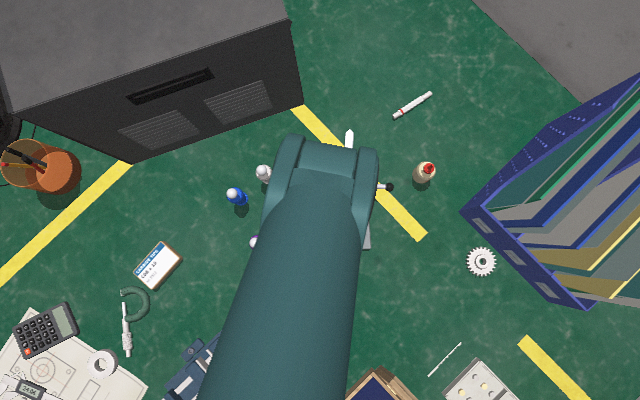

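Wrist view: spoke balls at (264,91), (466,103) and (355,194), the post's ball at (152,72) with its foot near (200,75), and the lever ball at (370,257). The gripper is clear of everything. I'll cross-check the bearing from this camera.

Run:
```python
from loc import *
w=cv2.imread('pics/w1.png')[:,:,::-1].copy();c=manip.camera_info('wrist')
print(c['position'])
b=blobs(w,(0,0,0),(179,255,45),(240,60,500,270),30,400);print(b)
P=[onz('wrist',q[:2],z,c) for q,z in [((264,91),60),((466,103),60),((355,194),60),((370,257),30),((336,209),38),((152,72),98)]]
for n,p in zip(['L','R','B','lev','piv','post'],P):print(n,np.round(p,1))
ax=(P[0]+P[1])/2;print('axis',ax)
d=P[0]-P[1];print('ptr',np.degrees(np.arctan2(d[1],d[0]))-90)
d=P[5]-ax;print('post bearing',np.degrees(np.arctan2(d[1],d[0])),np.hypot(*d[:2]))
d=P[3]-P[4];print('lever',np.degrees(np.arctan2(d[1],d[0])),np.hypot(*d[:2]))
```

```text
[ 626.92161009 -123.46168715  373.29564211]
[(np.float64(263.8), np.float64(93.4), 145), (np.float64(462.7), np.float64(108.1), 93), (np.float64(354.6), np.float64(194.6), 119), (np.float64(369.6), np.float64(257.8), 189), (np.float64(319.6), np.float64(260.4), 92)]
L [623.2 -76.6  60. ]
R [ 612.9 -248.5   60. ]
B [ 532.1 -156.    60. ]
lev [ 452.3 -177.2   30. ]
piv [ 509.8 -139.7   38. ]
post [637.2  -1.2  98. ]
axis [ 618.04925192 -162.55241416   60.        ]
ptr -3.444458993466611
post bearing 83.23409768984702 162.5209749320387
lever -146.8905156194659 68.62798825618516
```

Call:
servo_tool(series=[{"dx": -4,"dy": 0,"dz": 35,"wx": 0,"wy": 0,"wz": 0},{"dx": -4,"dy": 0,"dz": 70,"wx": 0,"wy": 0,"wz": 0},{"dx": -4,"dy": 0,"dz": 100,"wx": 0,"wy": 0,"wz": 0},{"dx": -4,"dy": 0,"dz": 130,"wx": 0,"wy": 0,"wz": 0},{"dx": -4,"dy": 0,"dz": 155,"wx": 0,"wy": 0,"wz": 0},{"dx": -4,"dy": 0,"dz": 170,"wx": 0,"wy": 0,"wz": 0},{"dx": -4,"dy": 0,"dz": 180,"wx": 0,"wy": 0,"wz": 0},{"dx": -4,"dy": 0,"dz": 180,"wx": 0,"wy": 0,"wz": 0},{"dx": -4,"dy": 0,"dz": 180,"wx": 0,"wy": 0,"wz": 0}])

```text
time: 2.7
ee_pos: [550.4, -119.2, 51.4]
tool_rot: [[-0.002, -1.0, -0.0], [-1.0, 0.002, -0.0], [0.0, 0.0, -1.0]]
wrist_force: [-0.2, 0.7, 1.0]
grip_width: 0.0
```

Run:
```python
from h import *
cv2.imwrite('pics/w2.png',manip.get_image('wrist')[:,:,::-1])
print(manip.sense()['ee_pos'],manip.sense()['wrist_force'])
```

```text
[ 551.16905502 -119.04397023   52.10477668] [-0.49917494  0.63806736 -0.12362635]
```

View pics/w2.png

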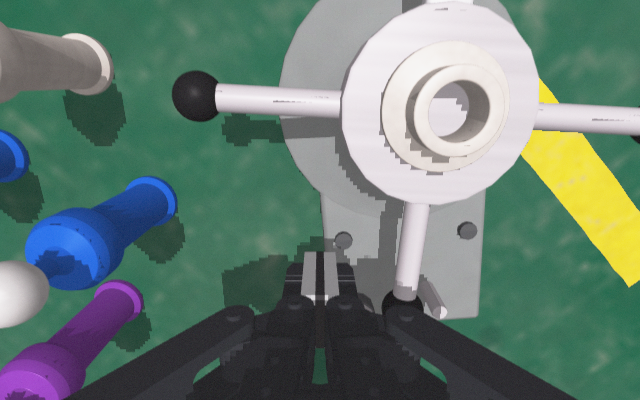

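The finger is down between the left and back spokes, and nothing is touching. Next I'll work out the arc waypoints.

```bash
cat > arc.py <<'E'
from h import *
A=np.array([619.5,-161.2])
def C(phi,r=64,hx=11,hy=14.5):
    p=np.radians(phi);u=np.array([np.cos(p),np.sin(p)]);n=np.array([-u[1],u[0]])
    return A+r*u-(5+hx*abs(n[0])+hy*abs(n[1]))*n
E
python3 - <<'E'
from arc import *
cur=manip.sense()['ee_pos'][:2]
for phi in [170,177,185,193,201,209,217,225,233,241,249,255,260,263.5]:
    d=C(phi)-cur; print(phi,np.round(C(phi)),'dx',round(-d[1]),'dy',round(-d[0]))
E
```

```text
170 [ 560. -129.] dx 10 dy -9
177 [ 557. -138.] dx 19 dy -5
185 [ 554. -146.] dx 27 dy -3
193 [ 552. -155.] dx 36 dy -1
201 [ 552. -163.] dx 44 dy -1
209 [ 552. -172.] dx 53 dy -1
217 [ 554. -181.] dx 62 dy -3
225 [ 558. -190.] dx 71 dy -7
233 [ 563. -199.] dx 80 dy -12
241 [ 570. -207.] dx 88 dy -18
249 [ 577. -214.] dx 95 dy -26
255 [ 584. -218.] dx 99 dy -33
260 [ 590. -221.] dx 102 dy -39
263.5 [ 595. -223.] dx 104 dy -44
```

Call:
servo_tool(series=[{"dx": 8,"dy": -5,"dz": 0,"wx": 0,"wy": 0,"wz": 0},{"dx": 15,"dy": -5,"dz": 0,"wx": 0,"wy": 0,"wz": 0},{"dx": 19,"dy": -5,"dz": 0,"wx": 0,"wy": 0,"wz": 0},{"dx": 23,"dy": -4,"dz": 0,"wx": 0,"wy": 0,"wz": 0},{"dx": 28,"dy": -3,"dz": 0,"wx": 0,"wy": 0,"wz": 0},{"dx": 34,"dy": -1,"dz": 0,"wx": 0,"wy": 0,"wz": 0},{"dx": 41,"dy": -1,"dz": 0,"wx": 0,"wy": 0,"wz": 0},{"dx": 48,"dy": -1,"dz": 0,"wx": 0,"wy": 0,"wz": 0},{"dx": 55,"dy": -1,"dz": 0,"wx": 0,"wy": 0,"wz": 0},{"dx": 62,"dy": -3,"dz": 0,"wx": 0,"wy": 0,"wz": 0},{"dx": 67,"dy": -5,"dz": 0,"wx": 0,"wy": 0,"wz": 0},{"dx": 71,"dy": -7,"dz": 0,"wx": 0,"wy": 0,"wz": 0}])

```text
time: 3.75
ee_pos: [557.0, -190.2, 50.9]
tool_rot: [[-0.001, -1.0, -0.002], [-1.0, 0.001, -0.0], [0.0, 0.002, -1.0]]
wrist_force: [-0.3, 3.4, 1.1]
grip_width: -0.003
```

Run:
```python
from h import *
cv2.imwrite('pics/w3.png',manip.get_image('wrist')[:,:,::-1])
print(manip.sense()['ee_pos'],manip.sense()['wrist_force'])
```

```text
[ 557.7433091  -191.11799035   51.03881055] [-0.23072914  1.89780038 -0.61952653]
```

View pics/w3.png

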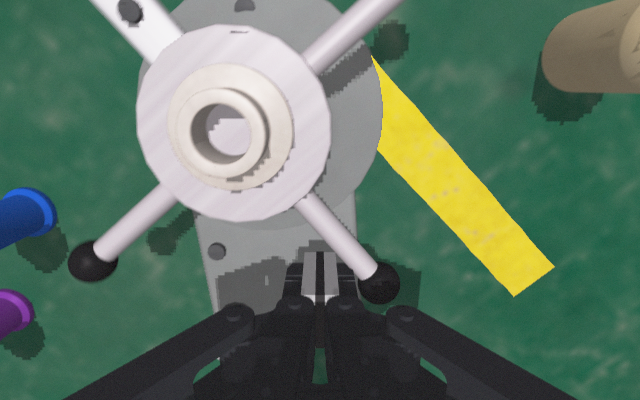

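Call:
servo_tool(series=[{"dx": 4,"dy": -2,"dz": 0,"wx": 0,"wy": 0,"wz": 0},{"dx": 9,"dy": -5,"dz": 0,"wx": 0,"wy": 0,"wz": 0},{"dx": 13,"dy": -8,"dz": 0,"wx": 0,"wy": 0,"wz": 0},{"dx": 17,"dy": -11,"dz": 0,"wx": 0,"wy": 0,"wz": 0},{"dx": 21,"dy": -15,"dz": 0,"wx": 0,"wy": 0,"wz": 0},{"dx": 24,"dy": -19,"dz": 0,"wx": 0,"wy": 0,"wz": 0},{"dx": 27,"dy": -23,"dz": 0,"wx": 0,"wy": 0,"wz": 0},{"dx": 29,"dy": -27,"dz": 0,"wx": 0,"wy": 0,"wz": 0},{"dx": 30,"dy": -30,"dz": 0,"wx": 0,"wy": 0,"wz": 0},{"dx": 30,"dy": -30,"dz": 0,"wx": 0,"wy": 0,"wz": 0},{"dx": 30,"dy": -30,"dz": 0,"wx": 0,"wy": 0,"wz": 0}])

```text
time: 4.72
ee_pos: [588.5, -220.0, 51.4]
tool_rot: [[-0.0, -1.0, 0.001], [-1.0, 0.0, -0.001], [0.001, -0.001, -1.0]]
wrist_force: [-0.6, 0.2, -0.9]
grip_width: -0.001
```

Run:
```python
from h import *
c=manip.camera_info('wrist')
cv2.imwrite('pics/w4.png',manip.get_image('wrist')[:,:,::-1])
print(c['position'],c['rotation'].tolist())
cv2.imwrite('pics/s4.png',manip.get_image('scene')[:,:,::-1])
print(manip.sense()['ee_pos'],manip.sense()['wrist_force'])
```

```text
[ 665.52882826 -219.13196381  193.95179702] [[-0.000657840511620563, -0.9523495336447155, -0.3050080867986169], [-0.9999995371598907, 0.0008406363276170089, -0.0004679856489165969], [0.0007020867924780209, 0.30500763776872225, -0.9523496458637858]]
[ 588.44913461 -219.85812165   51.61588299] [-0.39367608 -0.03905485 -1.13578947]
```

View pics/w4.png

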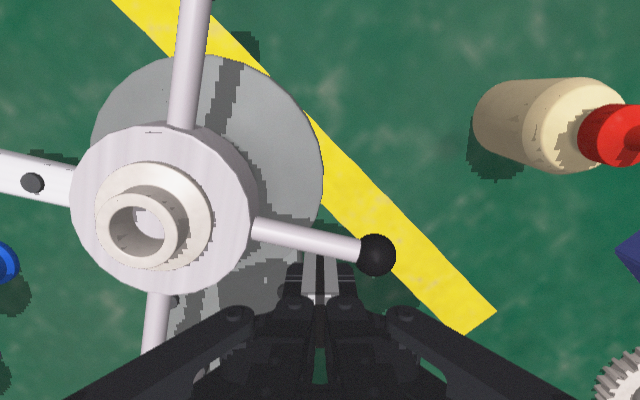

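View pics/s4.png

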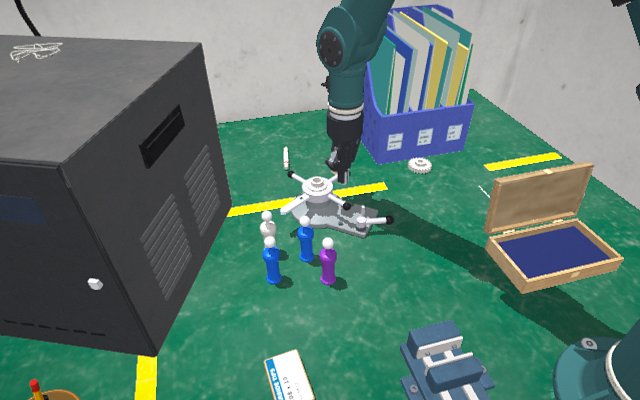

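Run:
```python
from arc import *
c=manip.camera_info('wrist')
p=onz('wrist',(376,255),60,c);d=p[:2]-A;print(p,np.degrees(np.arctan2(d[1],d[0]))%360,np.hypot(*d))
# spoke edges directions
for a,b in [((254,232),(358,258)),((256,218),(362,240)),((168,126),(184,20)),((202,126),(209,10))]:
    P,Q=onz('wrist',a,60,c),onz('wrist',b,60,c);e=(Q-P)[:2];print(np.degrees(np.arctan2(e[1],e[0]))%360)
```

```text
[ 598.70327101 -242.65429126   60.        ] 255.6773535438276 84.06726771254992
254.60973043176588
257.31983947755816
344.11944595680563
350.7355164071191
```

Call:
servo_tool(series=[{"dx": 0.5,"dy": -1.5,"dz": 0,"wx": 0,"wy": 0,"wz": 0},{"dx": 1,"dy": -3,"dz": 0,"wx": 0,"wy": 0,"wz": 0},{"dx": 1,"dy": -4.5,"dz": 0,"wx": 0,"wy": 0,"wz": 0},{"dx": 1.5,"dy": -6,"dz": 0,"wx": 0,"wy": 0,"wz": 0},{"dx": 1.5,"dy": -7,"dz": 0,"wx": 0,"wy": 0,"wz": 0},{"dx": 1.5,"dy": -7,"dz": 0,"wx": 0,"wy": 0,"wz": 0},{"dx": 1.5,"dy": -7,"dz": 0,"wx": 0,"wy": 0,"wz": 0}])

```text
time: 5.4
ee_pos: [595.0, -220.8, 51.3]
tool_rot: [[-0.0, -1.0, 0.0], [-1.0, 0.0, -0.0], [0.0, -0.0, -1.0]]
wrist_force: [-0.4, -0.9, 0.7]
grip_width: 0.002
```

Run:
```python
from arc import *
c=manip.camera_info('wrist')
im=manip.get_image('wrist');cv2.imwrite('pics/w5.png',im[:,:,::-1])
from loc import blobs
print(blobs(im,(0,0,0),(179,255,40),(335,220,430,290),100,2500),c['position'],manip.sense()['ee_pos'])
```

```text
[(np.float64(379.7), np.float64(243.4), 352), (np.float64(369.7), np.float64(267.3), 135)] [ 672.1704936  -220.13198029  193.74461315] [ 595.02523027 -220.75736836   51.29812931]
```

View pics/w5.png

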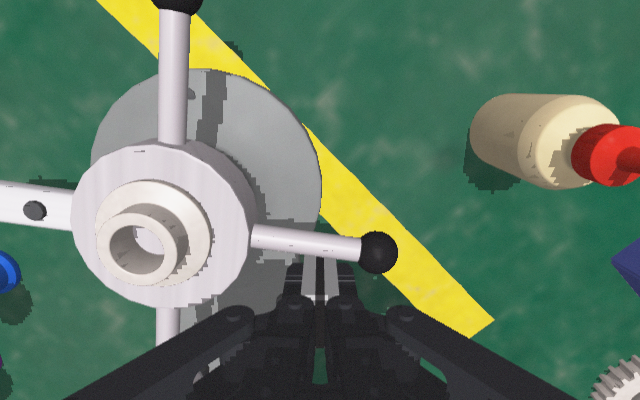

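Call:
servo_tool(series=[{"dx": 0,"dy": 6,"dz": 0,"wx": 0,"wy": 0,"wz": 0},{"dx": 0,"dy": 12,"dz": 0,"wx": 0,"wy": 0,"wz": 0},{"dx": 0,"dy": 13,"dz": -25,"wx": 0,"wy": 0,"wz": 0},{"dx": 0,"dy": 15,"dz": -60,"wx": 0,"wy": 0,"wz": 0},{"dx": -20,"dy": 20,"dz": -95,"wx": 0,"wy": 0,"wz": 0},{"dx": -45,"dy": 26,"dz": -125,"wx": 0,"wy": 0,"wz": 0},{"dx": -75,"dy": 35,"dz": -150,"wx": 0,"wy": 0,"wz": 0},{"dx": -90,"dy": 45,"dz": -170,"wx": 0,"wy": 0,"wz": 0},{"dx": -90,"dy": 45,"dz": -180,"wx": 0,"wy": 0,"wz": 0},{"dx": -90,"dy": 45,"dz": -180,"wx": 0,"wy": 0,"wz": 0},{"dx": -90,"dy": 45,"dz": -180,"wx": 0,"wy": 0,"wz": 0},{"dx": -90,"dy": 45,"dz": -180,"wx": 0,"wy": 0,"wz": 0}])

```text
time: 6.45
ee_pos: [549.4, -132.0, 230.3]
tool_rot: [[-0.002, -1.0, -0.001], [-1.0, 0.002, -0.001], [0.001, 0.001, -1.0]]
wrist_force: [-0.1, -0.0, 0.8]
grip_width: 0.004
```

```bash
cat > look.py <<'E'
import sys,json
from arc import *
n=sys.argv[1]
for k in ['wrist','scene','top']:
    c=manip.camera_info(k); im=manip.get_image(k); cv2.imwrite(f'pics/{k}{n}.png',im[:,:,::-1])
    if k=='wrist': json.dump({a:np.asarray(b).tolist() for a,b in c.items()},open(f'pics/wc{n}.json','w'))
s=manip.sense();print(s['time'],s['ee_pos'],s['joint_vel'].round(1),s['wrist_force'])
E
python3 look.py 6
```

```text
6.6 [ 549.24548362 -131.65473029  229.8488166 ] [-0.3 -0.1 -0.3 -0.1 -0.   0.2 -0. ] [-0.41319127  0.93754368 -0.38124349]
```

View pics/wrist6.png

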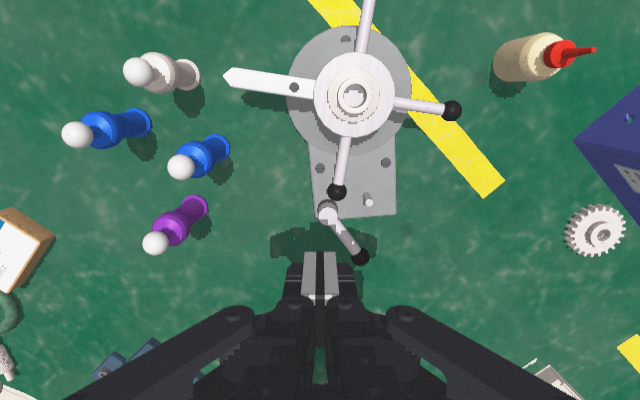

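View pics/top6.png

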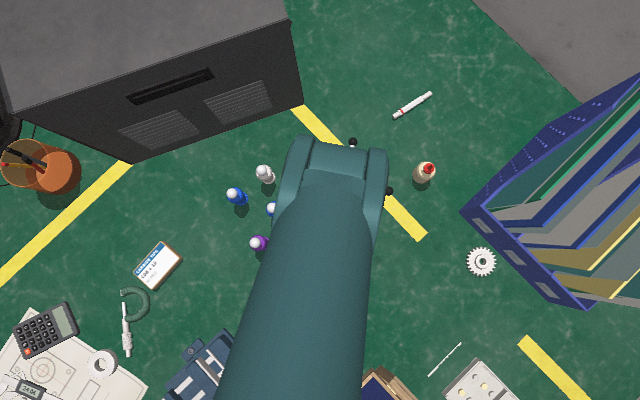

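Run:
```python
import cv2
a=cv2.imread('pics/wrist6.png')[30:215,110:480]
cv2.imwrite('pics/wrist6c.png',cv2.resize(a[:,:200],None,fx=4,fy=3.2,interpolation=cv2.INTER_CUBIC))
cv2.imwrite('pics/wrist6d.png',cv2.resize(a[:,170:],None,fx=4,fy=3.2,interpolation=cv2.INTER_CUBIC))
```

```text
(no output)
```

View pics/wrist6c.png

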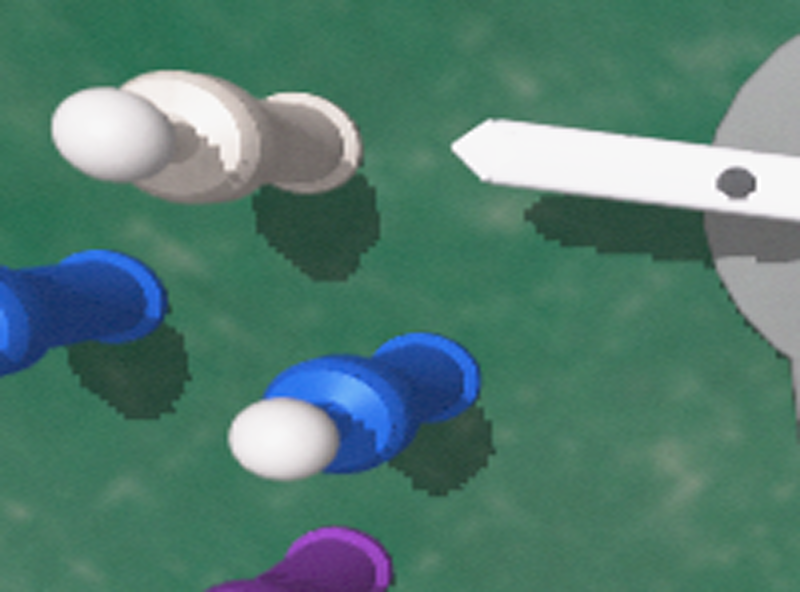

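View pics/wrist6d.png

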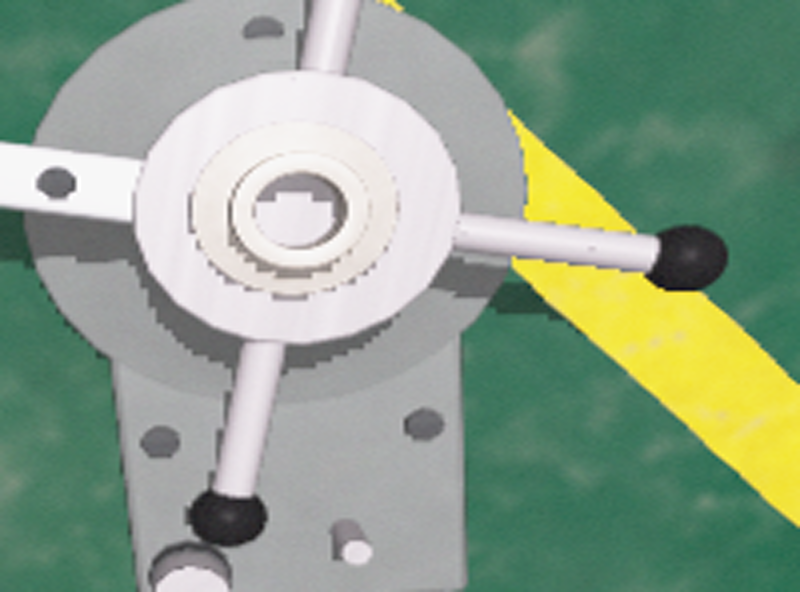

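```bash
cat > an.py <<'E'
from arc import *
import json
def ang(d): return np.degrees(np.arctan2(d[1],d[0]))
E
python3 - <<'E'
from an import *
c={k:np.array(v) for k,v in json.load(open('pics/wc6.json')).items()}
f=lambda U,V:(110+U/4-.4,30+V/3.2-.35)
g=lambda U,V:(280+U/4-.4,30+V/3.2-.35)
tip=onz('w',f(451,148),60,c)[:2];B=onz('w',g(687,257),60,c)[:2];L=onz('w',g(229,516),60,c)[:2]
hole=onz('w',f(737,183),64,c)[:2]; dc=onz('w',g(297,207),70,c)[:2]
pb=onz('w',f(112,134),98,c)[:2];pf=onz('w',f(299,143),2,c)[:2]
for n in 'tip B L hole dc pb pf'.split(): print(n,eval(n).round(1))
print('ptr', ang(tip-B), 'len',np.hypot(*(tip-B)))
ax=B+(tip-B)*85/195; print('axis',ax)
for p in (pb,pf): print('bearing',ang(p-ax),ang(p-A),ang(p-tip),np.hypot(*(p-ax)), 'from back ball',ang(p-B))
E
```

```text
tip [635.1 -50.4]
B [ 607.2 -244.1]
L [ 535.2 -147. ]
hole [ 626.3 -110. ]
dc [ 620.4 -159.4]
pb [637.3   1.2]
pf [638.2   1.9]
ptr 81.78996461947725 len 195.6864118955148
axis [ 619.374753   -159.69187405]
bearing 83.6567217795359 83.75881040129163 87.64579607185247 161.89363110150796 from back ball 83.01258019795381
bearing 83.3438973215958 83.4483240143881 86.61742965981566 162.68353050973397 from back ball 82.80940084854333
```

Call:
servo_tool(series=[{"dx": 25,"dy": -9,"dz": 0,"wx": 0,"wy": 0,"wz": 0},{"dx": 55,"dy": -19,"dz": 10,"wx": 0,"wy": 0,"wz": 0},{"dx": 80,"dy": -27,"dz": 40,"wx": 0,"wy": 0,"wz": 0},{"dx": 89,"dy": -30,"dz": 75,"wx": 0,"wy": 0,"wz": 0},{"dx": 89,"dy": -30,"dz": 110,"wx": 0,"wy": 0,"wz": 0},{"dx": 89,"dy": -30,"dz": 140,"wx": 0,"wy": 0,"wz": 0},{"dx": 89,"dy": -30,"dz": 165,"wx": 0,"wy": 0,"wz": 0},{"dx": 89,"dy": -30,"dz": 179,"wx": 0,"wy": 0,"wz": 0},{"dx": 89,"dy": -30,"dz": 179,"wx": 0,"wy": 0,"wz": 0},{"dx": 89,"dy": -30,"dz": 179,"wx": 0,"wy": 0,"wz": 0},{"dx": 89,"dy": -30,"dz": 179,"wx": 0,"wy": 0,"wz": 0}])

```text
time: 7.52
ee_pos: [580.4, -220.2, 52.7]
tool_rot: [[-0.001, -1.0, 0.001], [-1.0, 0.001, -0.0], [0.0, -0.001, -1.0]]
wrist_force: [0.8, -1.0, 0.5]
grip_width: -0.002
```

Call:
servo_tool(series=[{"dx": 0,"dy": -4,"dz": 0,"wx": 0,"wy": 0,"wz": 0},{"dx": 0.5,"dy": -8,"dz": 0,"wx": 0,"wy": 0,"wz": 0},{"dx": 0.5,"dy": -12,"dz": 0,"wx": 0,"wy": 0,"wz": 0},{"dx": 1,"dy": -14,"dz": 0,"wx": 0,"wy": 0,"wz": 0},{"dx": 1,"dy": -15,"dz": 0,"wx": 0,"wy": 0,"wz": 0},{"dx": 1,"dy": -16,"dz": 0,"wx": 0,"wy": 0,"wz": 0},{"dx": 1,"dy": -16.7,"dz": 0,"wx": 0,"wy": 0,"wz": 0},{"dx": 1,"dy": -16.7,"dz": 0,"wx": 0,"wy": 0,"wz": 0},{"dx": 1,"dy": -16.7,"dz": 0,"wx": 0,"wy": 0,"wz": 0}])

```text
time: 8.27
ee_pos: [595.9, -220.7, 52.2]
tool_rot: [[-0.0, -1.0, -0.001], [-1.0, 0.0, 0.0], [-0.0, 0.001, -1.0]]
wrist_force: [-1.7, -0.2, 1.0]
grip_width: 0.002
```

Call:
servo_tool(series=[{"dx": 0,"dy": 6,"dz": 0,"wx": 0,"wy": 0,"wz": 0},{"dx": 0,"dy": 12,"dz": 0,"wx": 0,"wy": 0,"wz": 0},{"dx": 0,"dy": 13,"dz": -25,"wx": 0,"wy": 0,"wz": 0},{"dx": 0,"dy": 15,"dz": -60,"wx": 0,"wy": 0,"wz": 0},{"dx": -20,"dy": 20,"dz": -95,"wx": 0,"wy": 0,"wz": 0},{"dx": -45,"dy": 26,"dz": -125,"wx": 0,"wy": 0,"wz": 0},{"dx": -75,"dy": 35,"dz": -150,"wx": 0,"wy": 0,"wz": 0},{"dx": -100,"dy": 45,"dz": -170,"wx": 0,"wy": 0,"wz": 0},{"dx": -100,"dy": 45,"dz": -180,"wx": 0,"wy": 0,"wz": 0},{"dx": -100,"dy": 45,"dz": -180,"wx": 0,"wy": 0,"wz": 0},{"dx": -100,"dy": 45,"dz": -180,"wx": 0,"wy": 0,"wz": 0},{"dx": -100,"dy": 45,"dz": -180,"wx": 0,"wy": 0,"wz": 0}])

```text
time: 9.27
ee_pos: [551.0, -122.0, 231.4]
tool_rot: [[-0.002, -1.0, -0.001], [-1.0, 0.002, -0.001], [0.001, 0.001, -1.0]]
wrist_force: [0.6, 0.2, -0.9]
grip_width: 0.002
```

```bash
python3 look.py 7
python3 - <<'E'
import cv2
a=cv2.imread('pics/wrist7.png')[30:215,110:480]
cv2.imwrite('pics/wrist7c.png',cv2.resize(a[:,:200],None,fx=4,fy=3.2,interpolation=cv2.INTER_CUBIC))
cv2.imwrite('pics/wrist7d.png',cv2.resize(a[:,170:],None,fx=4,fy=3.2,interpolation=cv2.INTER_CUBIC))
E
```

```text
9.4167 [ 550.86151846 -121.80426115  230.90662862] [-0.1 -0.  -0.3 -0.   0.   0.1 -0. ] [ 0.5000325   0.12635854 -0.08144029]
```

View pics/wrist7c.png

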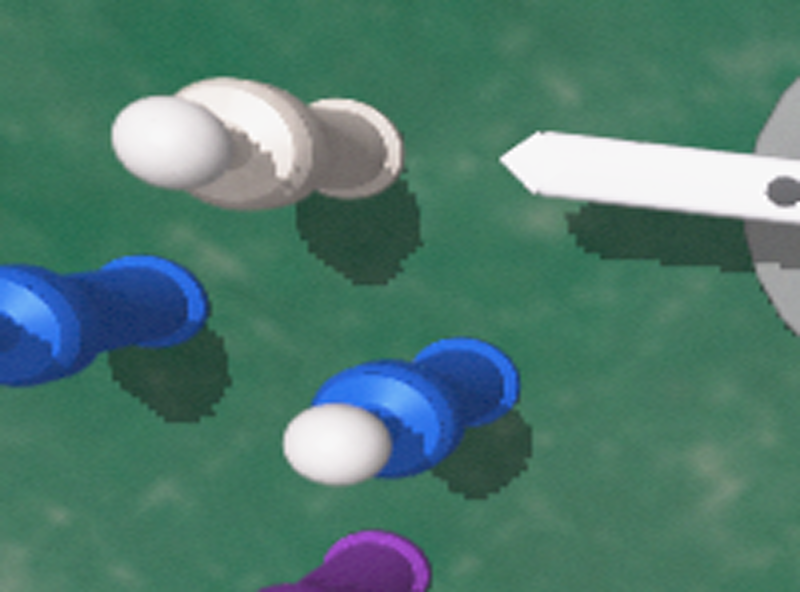

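View pics/wrist7d.png

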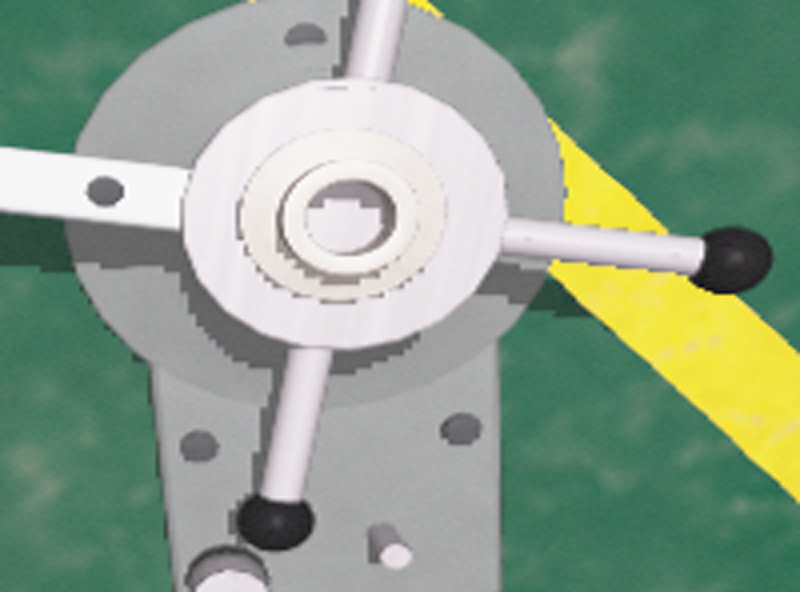

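View pics/scene7.png

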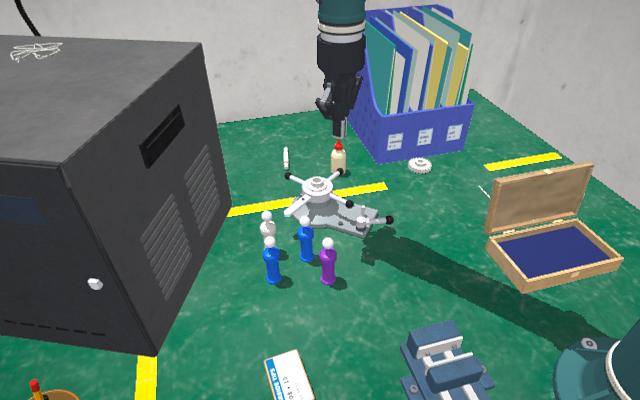

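```bash
cat > m7.py <<'E'
from an import *
def meas(n,T,Bb,Ll,PB,PF):
    c={k:np.array(v) for k,v in json.load(open(f'pics/wc{n}.json')).items()}
    f=lambda U,V:(110+U/4-.4,30+V/3.2-.35)
    g=lambda U,V:(280+U/4-.4,30+V/3.2-.35)
    tip=onz('w',f(*T),60,c)[:2];B=onz('w',g(*Bb),60,c)[:2];L=onz('w',g(*Ll),60,c)[:2]
    pb=onz('w',f(*PB),98,c)[:2];pf=onz('w',f(*PF),2,c)[:2]
    print('tip',tip,'B',B,'L',L,'pb',pb,'pf',pf)
    ax=B+(tip-B)*85/195
    print('ptr tip-B',ang(tip-B),'L',ang(L-ax)-90,'len',np.hypot(*(tip-B)),'axis',ax)
    for p in (pb,pf): print('bearing',ang(p-ax),'miss',np.hypot(*(p-ax))*np.sin(np.radians(ang(p-ax)-ang(tip-B))))
if __name__=='__main__': meas(7,(500,158),(733,260),(276,522),(171,142),(341,149))
E
python3 m7.py
python3 - <<'E'
from an import *
print(proj('scene',[[635.1,-50.4,60],[620,-161,60],[637.6,.5,98],[637.6,.5,0]]))
E
```

```text
tip [634.322085   -50.24751157] B [ 607.96096271 -244.57221965] L [ 534.71870689 -148.00324471] pb [637.19772361   1.16461376] pf [638.14845406   2.04775914]
ptr tip-B 82.27469725769328 L 82.02991691116793 len 196.10456633918017 axis [ 619.45170832 -159.86657767]
bearing 83.71124671889399 miss 4.0614744604187125
bearing 83.41305384144297 miss 3.2380886749551476
[[282.91766452 215.74545323]
 [316.52221801 189.07495394]
 [265.53313942 215.67742273]
 [270.07267012 251.65818658]]
```

Call:
servo_tool(series=[{"dx": 25,"dy": -9,"dz": 0,"wx": 0,"wy": 0,"wz": 0},{"dx": 60,"dy": -19,"dz": 10,"wx": 0,"wy": 0,"wz": 0},{"dx": 88,"dy": -27,"dz": 40,"wx": 0,"wy": 0,"wz": 0},{"dx": 99,"dy": -30,"dz": 75,"wx": 0,"wy": 0,"wz": 0},{"dx": 99,"dy": -30,"dz": 110,"wx": 0,"wy": 0,"wz": 0},{"dx": 99,"dy": -30,"dz": 140,"wx": 0,"wy": 0,"wz": 0},{"dx": 99,"dy": -30,"dz": 165,"wx": 0,"wy": 0,"wz": 0},{"dx": 99,"dy": -30,"dz": 180,"wx": 0,"wy": 0,"wz": 0},{"dx": 99,"dy": -30,"dz": 180,"wx": 0,"wy": 0,"wz": 0},{"dx": 99,"dy": -36,"dz": 180,"wx": 0,"wy": 0,"wz": 0},{"dx": 99,"dy": -40,"dz": 180,"wx": 0,"wy": 0,"wz": 0},{"dx": 99,"dy": -40,"dz": 180,"wx": 0,"wy": 0,"wz": 0}])

```text
time: 10.42
ee_pos: [594.5, -220.1, 53.8]
tool_rot: [[0.0, -1.0, 0.005], [-1.0, -0.0, -0.001], [0.001, -0.005, -1.0]]
wrist_force: [0.6, 0.2, 0.6]
grip_width: -0.002
```

Call:
servo_tool(series=[{"dx": 0,"dy": 0,"dz": 0,"wx": 0,"wy": 0,"wz": 0},{"dx": 0,"dy": 0,"dz": 0,"wx": 0,"wy": 0,"wz": 0},{"dx": 0,"dy": 0,"dz": 0,"wx": 0,"wy": 0,"wz": 0}])

```text
time: 10.67
ee_pos: [591.8, -219.7, 53.2]
tool_rot: [[0.0, -1.0, 0.001], [-1.0, -0.0, -0.0], [0.0, -0.001, -1.0]]
wrist_force: [-0.7, -0.1, -0.5]
grip_width: -0.0
```

Call:
servo_tool(series=[{"dx": 0,"dy": -2,"dz": 1,"wx": 0,"wy": 0,"wz": 0},{"dx": 0.5,"dy": -3.5,"dz": 1,"wx": 0,"wy": 0,"wz": 0},{"dx": 0.5,"dy": -4.5,"dz": 1,"wx": 0,"wy": 0,"wz": 0},{"dx": 0.5,"dy": -5.5,"dz": 1,"wx": 0,"wy": 0,"wz": 0},{"dx": 0.5,"dy": -6.5,"dz": 1,"wx": 0,"wy": 0,"wz": 0},{"dx": 0.5,"dy": -6.5,"dz": 1,"wx": 0,"wy": 0,"wz": 0},{"dx": 0.5,"dy": -6.5,"dz": 1,"wx": 0,"wy": 0,"wz": 0},{"dx": 0.5,"dy": -6.5,"dz": 1,"wx": 0,"wy": 0,"wz": 0}])

```text
time: 11.33
ee_pos: [597.5, -220.3, 51.1]
tool_rot: [[-0.0, -1.0, -0.001], [-1.0, 0.0, -0.0], [0.0, 0.001, -1.0]]
wrist_force: [-2.4, -1.1, 1.1]
grip_width: -0.001
```

Reached the intended 597.5. I'll back off and look.

Call:
servo_tool(series=[{"dx": 0,"dy": 6,"dz": 0,"wx": 0,"wy": 0,"wz": 0},{"dx": 0,"dy": 12,"dz": 0,"wx": 0,"wy": 0,"wz": 0},{"dx": 0,"dy": 13,"dz": -25,"wx": 0,"wy": 0,"wz": 0},{"dx": 0,"dy": 15,"dz": -60,"wx": 0,"wy": 0,"wz": 0},{"dx": -20,"dy": 20,"dz": -95,"wx": 0,"wy": 0,"wz": 0},{"dx": -45,"dy": 26,"dz": -125,"wx": 0,"wy": 0,"wz": 0},{"dx": -75,"dy": 35,"dz": -150,"wx": 0,"wy": 0,"wz": 0},{"dx": -99,"dy": 46,"dz": -170,"wx": 0,"wy": 0,"wz": 0},{"dx": -99,"dy": 46,"dz": -180,"wx": 0,"wy": 0,"wz": 0},{"dx": -99,"dy": 46,"dz": -180,"wx": 0,"wy": 0,"wz": 0},{"dx": -99,"dy": 46,"dz": -180,"wx": 0,"wy": 0,"wz": 0},{"dx": -99,"dy": 46,"dz": -180,"wx": 0,"wy": 0,"wz": 0}])

```text
time: 12.33
ee_pos: [551.5, -122.3, 230.4]
tool_rot: [[-0.002, -1.0, -0.001], [-1.0, 0.002, -0.001], [0.001, 0.001, -1.0]]
wrist_force: [-0.2, -0.7, -0.1]
grip_width: 0.001
```

```bash
python3 look.py 8
python3 - <<'E'
import cv2
a=cv2.imread('pics/wrist8.png')[30:215,110:480]
cv2.imwrite('pics/wrist8c.png',cv2.resize(a[:,:200],None,fx=4,fy=3.2,interpolation=cv2.INTER_CUBIC))
cv2.imwrite('pics/wrist8d.png',cv2.resize(a[:,170:],None,fx=4,fy=3.2,interpolation=cv2.INTER_CUBIC))
a=cv2.imread('pics/scene8.png')[160:270,240:410]
cv2.imwrite('pics/scene8c.png',cv2.resize(a,None,fx=4.5,fy=4.5,interpolation=cv2.INTER_CUBIC))
E
```

```text
12.4833 [ 551.3860989  -122.21032085  229.93244234] [-0.2 -0.1 -0.3 -0.1 -0.   0.1 -0.1] [-0.12991981  0.69553543  0.78831828]
```

View pics/wrist8c.png

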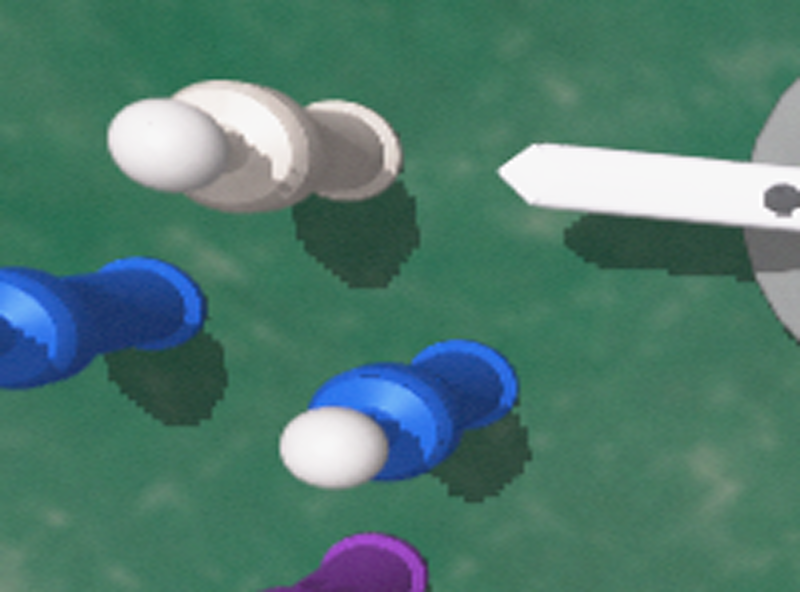

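View pics/wrist8d.png

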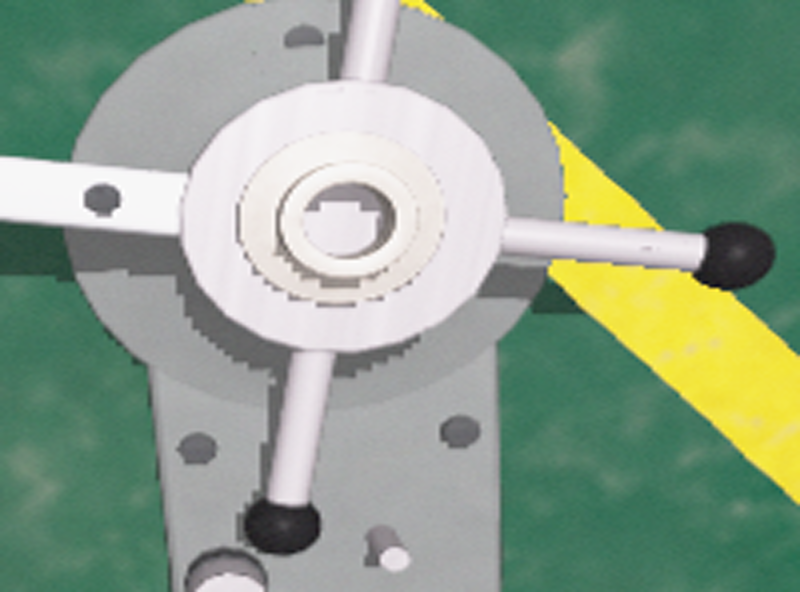

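View pics/scene8c.png

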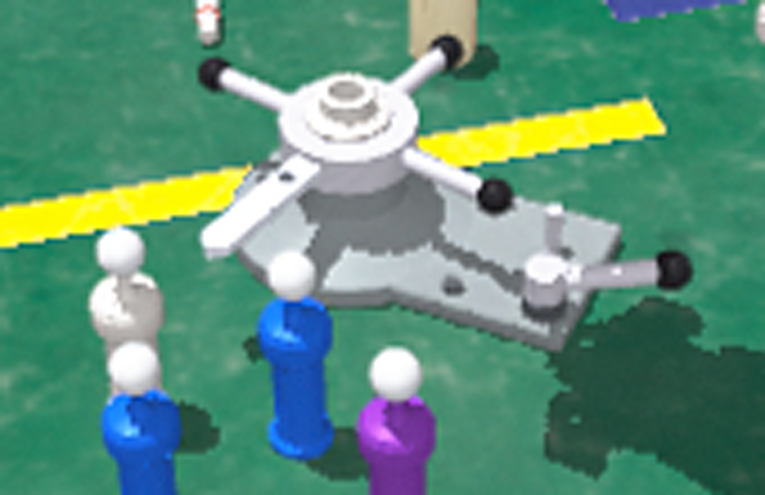

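Run:
```python
from m7 import *
meas(8,(498,171),(736,256),(282,525),(168,145),(339,151))
g=lambda u,v:(240+u/4.5-.4,160+v/4.5-.4)
tip=onz('scene',g(207,243),60)[:2];R=onz('scene',g(214,74),60)[:2];L=onz('scene',g(496,196),60)[:2];B=onz('scene',g(446,51),60)[:2];pb=onz('scene',g(121,251),98)[:2]
ax=(R+L)/2
print('scene',tip,B,R,L,pb,ang(tip-B),ang(R-L)+90,ang(pb-ax),ang(pb-(B+(tip-B)*85/195)))
c={k:np.array(v) for k,v in json.load(open('pics/wc8.json')).items()}
im=cv2.imread('pics/wrist8.png');cv2.imwrite('pics/wl8.png',cv2.resize(im[180:280,280:420],None,fx=5,fy=5,interpolation=cv2.INTER_CUBIC))
```

```text
tip [631.70384342 -50.14201142] B [ 609.71229761 -245.07202529] L [ 534.73084965 -149.69240753] pb [637.12535899   1.04994697] pf [638.16091203   1.95761006]
ptr tip-B 83.5632414431477 L 82.98228621153342 len 196.1666087686408 axis [ 619.29835604 -160.10253206]
bearing 83.68749429998665 miss 0.35161026984100213
bearing 83.36108324678116 miss -0.575659954870908
scene [634.00818806 -58.65071879] [ 609.59221838 -246.4848642 ] [ 703.84062167 -170.93352315] [ 534.18253174 -152.77633197] [636.51867578  -1.09071464] 82.59382855189155 83.8913281504372 83.7850243717951 84.31305911026726
```

View pics/wl8.png

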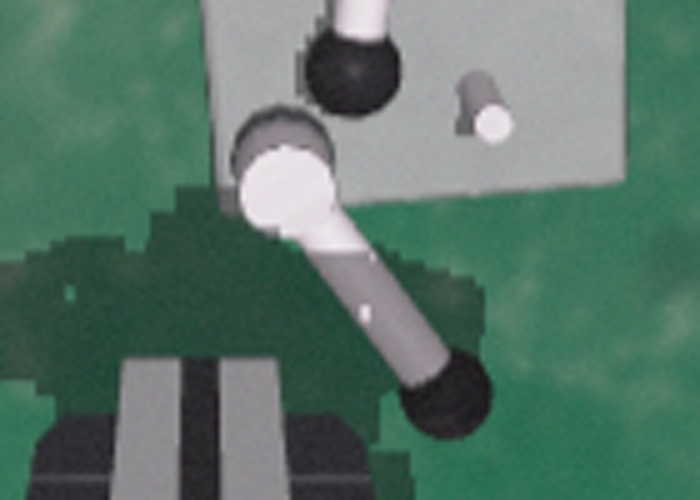

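Wrist view: the pointer reads 83.0 to 83.6° and the post's bearing 83.4 to 83.7°, so it is on the post to within about half a millimetre. The post, bottle and flange haven't moved. The lever is still open, with its ball at (370,258) px. Next I'll plan the lever push.

Run:
```python
from arc import *
P=np.array([502.3,-140])
cur=np.array([551.4,-122.2])
def F(phi,r=50,hx=10,hy=14,e=0):
    p=np.radians(phi);u=np.array([np.cos(p),np.sin(p)]);n=np.array([-u[1],u[0]])
    return P+r*u-(6+e+hx*abs(n[0])+hy*abs(n[1]))*n
s=F(213,e=14);print('start',s,'from cur dx dy',-(s-cur)[1],-(s-cur)[0])
for ph in [213,220,228,236,244,252,260,267,271,274.6,278]:
    q=F(ph);print(ph,q.round(1),'dx',round(-(q-s)[1],1),'dy',round(-(q-s)[0],1))
```

```text
start [ 440.11255591 -136.0436566 ] from cur dx dy 13.843656602099273 111.28744408569094
213 [ 447.7 -147.8] dx 11.7 dy -7.6
220 [ 449.1 -154.4] dx 18.4 dy -9.0
228 [ 451.9 -161.9] dx 25.9 dy -11.8
236 [ 456.  -169.1] dx 33.0 dy -15.9
244 [ 461.4 -175.7] dx 39.6 dy -21.3
252 [ 468.  -181.4] dx 45.4 dy -27.9
260 [ 475.6 -186.1] dx 50.0 dy -35.5
267 [ 483.  -189.1] dx 53.0 dy -42.9
271 [ 486.9 -190.3] dx 54.2 dy -46.8
274.6 [ 489.3 -191.2] dx 55.2 dy -49.2
278 [ 491.6 -192. ] dx 56.0 dy -51.5
```

Call:
servo_tool(series=[{"dx": 4,"dy": 35,"dz": 0,"wx": 0,"wy": 0,"wz": 0},{"dx": 9,"dy": 70,"dz": 5,"wx": 0,"wy": 0,"wz": 0},{"dx": 14,"dy": 100,"dz": 25,"wx": 0,"wy": 0,"wz": 0},{"dx": 14,"dy": 111,"dz": 60,"wx": 0,"wy": 0,"wz": 0},{"dx": 14,"dy": 111,"dz": 95,"wx": 0,"wy": 0,"wz": 0},{"dx": 14,"dy": 111,"dz": 130,"wx": 0,"wy": 0,"wz": 0},{"dx": 14,"dy": 111,"dz": 160,"wx": 0,"wy": 0,"wz": 0},{"dx": 14,"dy": 111,"dz": 185,"wx": 0,"wy": 0,"wz": 0},{"dx": 14,"dy": 111,"dz": 200,"wx": 0,"wy": 0,"wz": 0},{"dx": 14,"dy": 111,"dz": 207,"wx": 0,"wy": 0,"wz": 0},{"dx": 14,"dy": 111,"dz": 207,"wx": 0,"wy": 0,"wz": 0},{"dx": 14,"dy": 111,"dz": 207,"wx": 0,"wy": 0,"wz": 0}])

```text
time: 13.48
ee_pos: [441.0, -135.5, 24.1]
tool_rot: [[-0.001, -1.0, -0.001], [-1.0, 0.001, -0.0], [0.0, 0.001, -1.0]]
wrist_force: [-0.2, -0.1, -0.3]
grip_width: -0.002
```

```bash
python3 look.py 9
```

```text
13.6333 [ 441.73665135 -135.43006946   25.24505516] [-0.1 -0.3 -0.1  0.2  0.1 -0.1  0. ] [-0.01524693  0.45323745 -0.14023025]
```

View pics/wrist9.png

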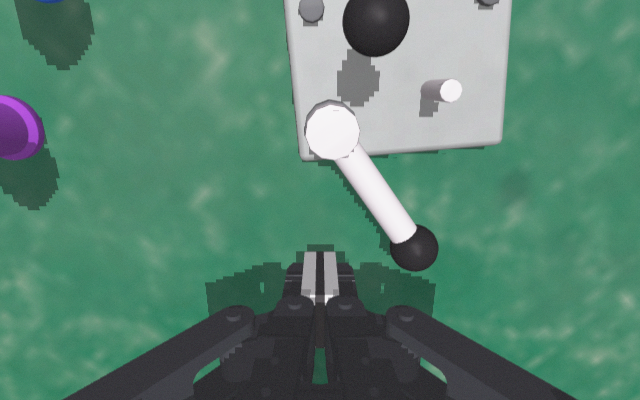

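View pics/scene9.png

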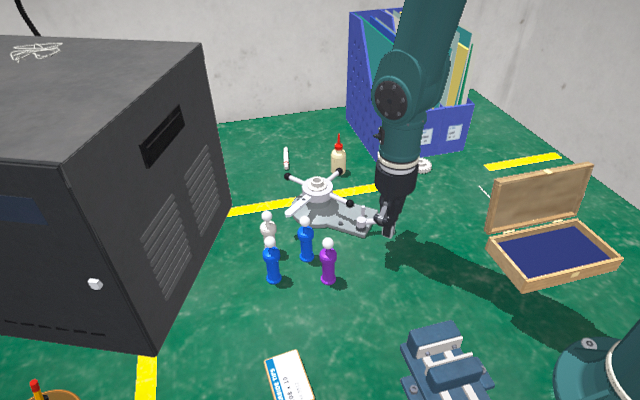

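The fingertip is beside the open lever on its outer side, and nothing is touching. Pushing now.

Call:
servo_tool(series=[{"dx": 5,"dy": -4,"dz": 4,"wx": 0,"wy": 0,"wz": 0},{"dx": 11,"dy": -7,"dz": 4,"wx": 0,"wy": 0,"wz": 0},{"dx": 15,"dy": -8,"dz": 4,"wx": 0,"wy": 0,"wz": 0},{"dx": 19,"dy": -9,"dz": 4,"wx": 0,"wy": 0,"wz": 0},{"dx": 23,"dy": -11,"dz": 4,"wx": 0,"wy": 0,"wz": 0},{"dx": 27,"dy": -13,"dz": 4,"wx": 0,"wy": 0,"wz": 0},{"dx": 31,"dy": -15,"dz": 4,"wx": 0,"wy": 0,"wz": 0},{"dx": 35,"dy": -18,"dz": 4,"wx": 0,"wy": 0,"wz": 0},{"dx": 39,"dy": -21,"dz": 4,"wx": 0,"wy": 0,"wz": 0},{"dx": 42,"dy": -24,"dz": 4,"wx": 0,"wy": 0,"wz": 0},{"dx": 45,"dy": -28,"dz": 4,"wx": 0,"wy": 0,"wz": 0},{"dx": 46,"dy": -29,"dz": 4,"wx": 0,"wy": 0,"wz": 0}])

```text
time: 14.63
ee_pos: [469.7, -182.2, 20.2]
tool_rot: [[-0.001, -1.0, -0.001], [-1.0, 0.001, -0.001], [0.001, 0.001, -1.0]]
wrist_force: [-1.6, 0.1, -0.3]
grip_width: 0.001
```

Run:
```python
from h import *
cv2.imwrite('pics/w10.png',manip.get_image('wrist')[:,:,::-1])
print(manip.sense()['ee_pos'],manip.sense()['wrist_force'])
```

```text
[ 469.82059704 -182.27826623   20.17118286] [-0.88635984  0.55957573 -0.40929921]
```

View pics/w10.png

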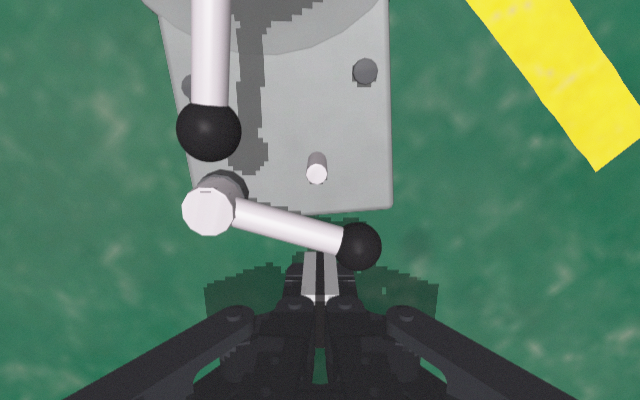

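Call:
servo_tool(series=[{"dx": 2,"dy": -3,"dz": 0,"wx": 0,"wy": 0,"wz": 0},{"dx": 4,"dy": -6,"dz": 0,"wx": 0,"wy": 0,"wz": 0},{"dx": 6,"dy": -9,"dz": 0,"wx": 0,"wy": 0,"wz": 0},{"dx": 7,"dy": -12,"dz": 0,"wx": 0,"wy": 0,"wz": 0},{"dx": 8,"dy": -15,"dz": 0,"wx": 0,"wy": 0,"wz": 0},{"dx": 9,"dy": -17,"dz": 0,"wx": 0,"wy": 0,"wz": 0},{"dx": 9,"dy": -19,"dz": 0,"wx": 0,"wy": 0,"wz": 0},{"dx": 9,"dy": -20,"dz": 0,"wx": 0,"wy": 0,"wz": 0},{"dx": 9,"dy": -21,"dz": 0,"wx": 0,"wy": 0,"wz": 0},{"dx": 9,"dy": -21,"dz": 0,"wx": 0,"wy": 0,"wz": 0}])

```text
time: 15.52
ee_pos: [489.2, -190.0, 20.1]
tool_rot: [[-0.001, -1.0, -0.003], [-1.0, 0.001, 0.001], [-0.001, 0.003, -1.0]]
wrist_force: [-4.4, 3.0, -0.2]
grip_width: 0.004
```

Run:
```python
from h import *
cv2.imwrite('pics/w11.png',manip.get_image('wrist')[:,:,::-1])
print(manip.sense()['ee_pos'],manip.sense()['wrist_force'])
```

```text
[ 489.20849529 -189.97540771   20.07087507] [-4.22221982  3.96471938  0.5507616 ]
```

View pics/w11.png

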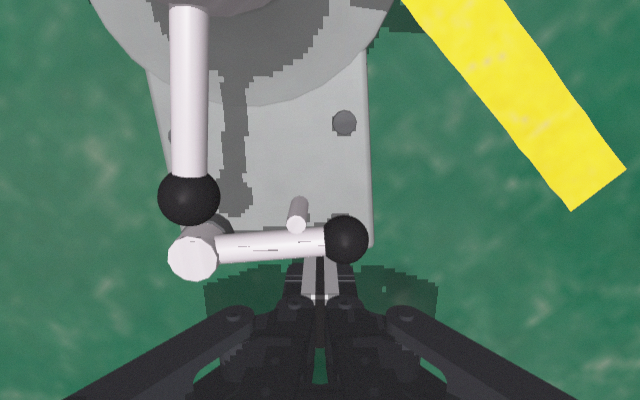

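The lever now lies across the tongue and its bar has reached the pin at (298,222), with the force rising. I'll press a few mm more to seat it and watch the force.

Call:
servo_tool(series=[{"dx": -1,"dy": -1,"dz": 0,"wx": 0,"wy": 0,"wz": 0},{"dx": -1,"dy": -2,"dz": 0,"wx": 0,"wy": 0,"wz": 0},{"dx": -1,"dy": -3,"dz": 0,"wx": 0,"wy": 0,"wz": 0},{"dx": -1,"dy": -3,"dz": 0,"wx": 0,"wy": 0,"wz": 0},{"dx": -1,"dy": -3,"dz": 0,"wx": 0,"wy": 0,"wz": 0}])

```text
time: 15.98
ee_pos: [489.5, -189.7, 19.9]
tool_rot: [[-0.002, -1.0, -0.008], [-1.0, 0.002, 0.0], [-0.0, 0.008, -1.0]]
wrist_force: [-7.1, 0.9, 2.4]
grip_width: -0.004
```

Call:
servo_tool(series=[{"dx": 0,"dy": -2,"dz": 0,"wx": 0,"wy": 0,"wz": 0},{"dx": 0,"dy": -4,"dz": 0,"wx": 0,"wy": 0,"wz": 0},{"dx": 0,"dy": -4,"dz": 0,"wx": 0,"wy": 0,"wz": 0},{"dx": 0,"dy": -4,"dz": 0,"wx": 0,"wy": 0,"wz": 0}])

```text
time: 16.32
ee_pos: [489.8, -189.7, 19.8]
tool_rot: [[-0.003, -1.0, -0.014], [-1.0, 0.003, 0.002], [-0.001, 0.014, -1.0]]
wrist_force: [-12.4, 1.2, 6.0]
grip_width: -0.003
```

The lever is hard against the stop: 12 N, and the tip moved only 0.3 mm. Backing off toward the robot, then up to the viewing pose.

Call:
servo_tool(series=[{"dx": 0,"dy": 6,"dz": 0,"wx": 0,"wy": 0,"wz": 0},{"dx": 0,"dy": 14,"dz": 0,"wx": 0,"wy": 0,"wz": 0},{"dx": 0,"dy": 24,"dz": 0,"wx": 0,"wy": 0,"wz": 0},{"dx": 0,"dy": 26,"dz": -30,"wx": 0,"wy": 0,"wz": 0},{"dx": 0,"dy": 26,"dz": -65,"wx": 0,"wy": 0,"wz": 0},{"dx": 0,"dy": 26,"dz": -100,"wx": 0,"wy": 0,"wz": 0},{"dx": 0,"dy": 26,"dz": -135,"wx": 0,"wy": 0,"wz": 0},{"dx": -15,"dy": 5,"dz": -165,"wx": 0,"wy": 0,"wz": 0},{"dx": -35,"dy": -20,"dz": -190,"wx": 0,"wy": 0,"wz": 0},{"dx": -55,"dy": -42,"dz": -208,"wx": 0,"wy": 0,"wz": 0},{"dx": -68,"dy": -55,"dz": -210,"wx": 0,"wy": 0,"wz": 0},{"dx": -68,"dy": -55,"dz": -210,"wx": 0,"wy": 0,"wz": 0}])

```text
time: 17.32
ee_pos: [559.4, -117.4, 233.3]
tool_rot: [[0.006, -1.0, 0.012], [-1.0, -0.006, 0.001], [-0.001, -0.012, -1.0]]
wrist_force: [0.1, 0.7, -0.2]
grip_width: -0.001
```

Call:
servo_tool(series=[{"dx": 0,"dy": 0,"dz": 0,"wx": 0,"wy": 0,"wz": 0},{"dx": 0,"dy": 0,"dz": 0,"wx": 0,"wy": 0,"wz": 0},{"dx": 0,"dy": 0,"dz": 0,"wx": 0,"wy": 0,"wz": 0}])

```text
time: 17.57
ee_pos: [551.7, -122.7, 229.7]
tool_rot: [[-0.002, -1.0, -0.001], [-1.0, 0.002, -0.001], [0.001, 0.001, -1.0]]
wrist_force: [-0.8, -0.8, -0.7]
grip_width: -0.001
```

```bash
python3 look.py 12
python3 - <<'E'
import cv2
a=cv2.imread('pics/wrist12.png')
cv2.imwrite('pics/wrist12c.png',cv2.resize(a[30:215,110:310],None,fx=4,fy=3.2,interpolation=cv2.INTER_CUBIC))
cv2.imwrite('pics/wrist12d.png',cv2.resize(a[30:215,280:480],None,fx=4,fy=3.2,interpolation=cv2.INTER_CUBIC))
E
```

```text
17.7167 [ 552.04196867 -122.25214582  229.79997586] [-0.1 -0.1 -0.4 -0.3 -0.1  0.2  0.1] [ 0.57955209 -0.6033963   0.53547069]
```

View pics/wrist12.png

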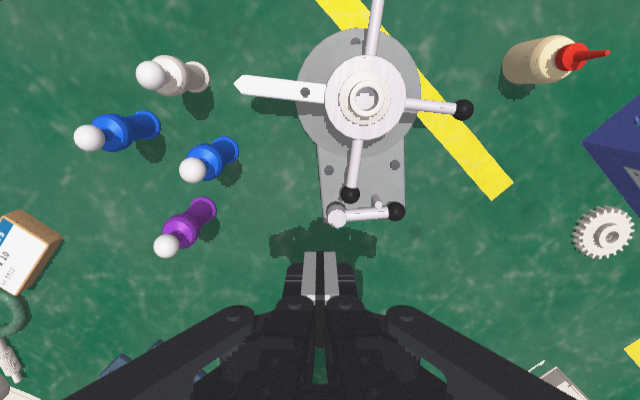

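View pics/wrist12c.png

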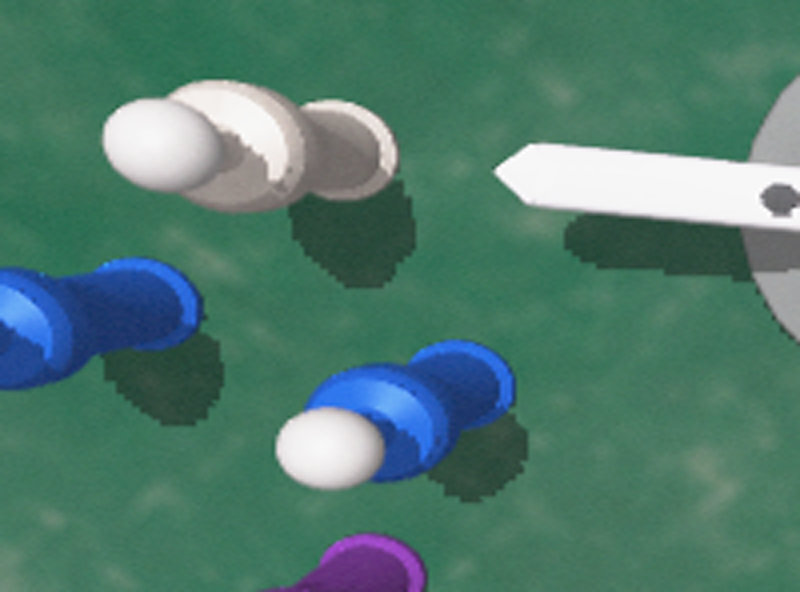

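View pics/wrist12d.png

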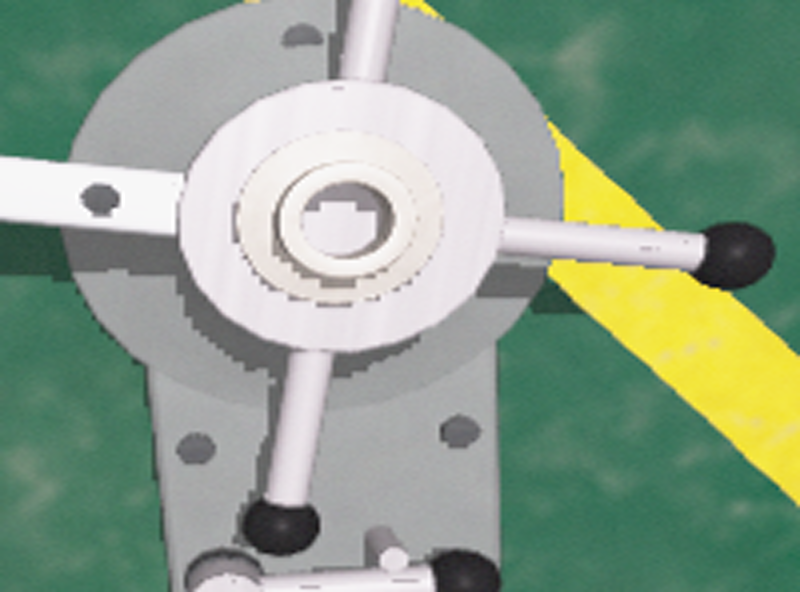

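Run:
```python
from m7 import *
meas(12,(495,171),(736,256),(281,525),(163,145),(335,151))
c={k:np.array(v) for k,v in json.load(open('pics/wc12.json')).items()}
b=onz('w',(396.5,211),30,c)[:2];p=onz('w',(336.5,216),38,c)[:2]
print('lever',b,p,ang(b-p),np.hypot(*(b-p)),'vs given pivot',ang(b-np.array([502.3,-140])),'expected -85.4')
manip.close_job()
```

```text
tip [631.76184168 -50.12869794] B [ 609.69978484 -245.16722545] L [ 534.96492844 -149.75224624] pb [637.21647586   1.16301585] pf [638.21264219   2.22190614]
ptr tip-B 83.5463397234412 L 82.97249589721005 len 196.28235164051574 axis [ 619.31657885 -160.1504314 ]
bearing 83.66816544198 miss 0.34509921944385963
bearing 83.36206844418292 miss -0.5257356491219032
lever [ 507.29596765 -200.6203593 ] [ 504.98286902 -138.84583688] -87.85560621190022 61.81781333400995 vs given pivot -85.28867164871404 expected -85.4
the job is handed in; nothing more can be done
```

The pointer is on the steel ball post and the lock lever is fully home against its pin. I handed the job in at about 17.7 s. No verdict comes back, so this rests on my own checks.

- **Pointer:** I pushed the back spoke round in three goes, the last two being small corrections. In the final wrist-camera view the pointer reads 83.0–83.5° and the post's bearing 83.4–83.7°, so its line passes about 0.5 mm from the post's centre. The left spoke alone reads about half a degree low. A coarser reading from the scene camera before the lever push spread wider: pointer 82.6–83.9°, post 83.8–84.3°.
- **Lever:** I pressed it against the stop until 12 N gave only 0.3 mm of further movement. It measures -85.3° against an expected -85.4°, using the pivot position worked out from the table. Using the hub seen in the image instead gives -87.9°, probably because the hub reading is less precise.
- **Everything else:** The flange, post, bottle and look-alikes are where they were. The arm was clear of everything when I handed in.

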